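# Hold the loading-door key switch turned

## Task

Take the key with the round grip out of the wooden key stand, push it fully home in the slot on top of the grey key-switch box (it has to be eased past sticky pins), then turn it a quarter turn clockwise as far as it goes. The switch springs back, so finish while still gripping the key and holding it turned. Leave the other two keys in the stand and do not shift anything else on the desk.

Things in the scene. Friction and masses are not known exactly. Their poses are not given: they have to be found in the camera images.
- round_key_center (a point): centre of the grip of the key to use, upright in any one of the stand's three slots, 60 mm above the desk: a black plastic disc 40 mm across, 12 mm thick (along its x axis; z runs up the shaft), about 35 g. Below this point: grip's underside 20 mm, underside of a steel collar (22 mm across, 3 mm thick) 30 mm, tip 50 mm. Shaft 5 mm round. Same after a half turn about z.
- round_key_tip (a point): tip of the round-grip key, on its shaft line, same axes as the grip. The end of the key is a flat steel bit with a rounded end: 16 mm wide (along y), 5 mm thick (along x), its top edge 12 mm above this point. The collar's underside is 20 mm above this point and rests on the stand's top at the start; lift the key 22 mm or more to draw it out.
- square_key_center (a point): centre of the grip of another key in the stand, to be left alone: same steel part, but a block-shaped black grip, 26 mm square seen from above and 32 mm tall; this point is 30 mm above its collar's underside
- tee_key_center (a point): point 30 mm above the collar's underside of another key in the stand, to be left alone: same steel part, but a T-shaped black grip whose 44 mm crossbar runs along x (12 mm wide), its top 18 mm above this point
- stand_top (a point): centre of the top face of the dark wooden key stand, fixed to the desk: 50 mm (x) by 200 mm (y), 30 mm tall. Its three key slots lie 65 mm apart along its y axis (at -65, 0 and +65 mm), each long along y; the keys' x axes lie along the stand's x axis.
- keyway (a point): centre of the slot's mouth, on the upper face of the 50 mm square steel plate on the grey key-switch box (fixed; 120 mm x, 130 mm y, 72 mm tall). z up. Slot 18 mm along y, 7 mm along x, bevelled: the bit goes straight down with the key's x axis along this x axis, either way round. Home: the collar lies on the plate, 20 mm of key inside, the grip's centre 30 mm above this point.
- switch (a joint): angle of the sprung cylinder below the 5 mm plate, rad: 0 at rest, 1.571 at the stop, a quarter turn clockwise seen from above. Turns only with the bit wholly below the plate (17 mm in). Key play up to 0.13 rad. Springs back if let go: 0.02 N m to start it, 0.07 N m to hold it at the stop. Two sprung pins 8 and 12 mm down rub the bit's edges: press past with 4 to 10 N, easier with a small wiggle.
- stamp: rubber stamp, 24 x 40 mm foot, 66 mm tall, wooden handle, loose on the desk, not part of the job; origin at the centre of its underside
- mug: white mug, 78 mm across, 90 mm tall, loose on the desk, not part of the job; origin at the centre of its underside
- stapler: black desk stapler, 35 x 140 mm, 54 mm tall, loose on the desk, not part of the job; origin at the centre of its underside
- tape: black desk tape dispenser, 60 x 140 mm, 81 mm tall, loose on the desk, not part of the job; origin at the centre of its underside
- notes: block of note paper, 76 x 76 x 35 mm, loose on the desk, not part of the job; origin at the centre of its underside
- calculator: desk calculator, 190 x 130 x 24 mm, loose on the desk, not part of the job; origin at the centre of its underside
- punch: two-hole punch, 105 x 120 mm, 62 mm tall, loose on the desk, not part of the job; origin at the centre of its underside
Things that resemble listed ones, but are neither listed nor needed, are in the scene too. Leave any purple look-alike of the part that bears tee_key_center alone.

How it is judged:
By the outcome, as a careful person would: the job done as asked, in the order asked, and still so for the second after the job is handed in, while the arm keeps its last pose, push and grip.
It also fails if it takes over 48 s, if anything falls off the work surface, if the arm or the gripper's body presses on something with over 40 N, if the wrist force passes 120 N, or if a joint passes its speed limit or range.

## Robot

A 6-joint arm with a two-finger parallel gripper is mounted at the origin on the work surface. World frame = base frame: x ahead of the robot, y to its left, z up, the work surface at z = 0. Lengths are in m, angles in degrees, forces in N, time in s.
With the tool pointing down it reaches from about 0.325 to 0.775 m from the base axis. Payload 5.5 kg.
Tool frame: the origin (TCP) lies at the very end of the fingers, on their centre line; the grasp point (between the pads) lies 19 mm behind it (hold_point_z is the distance from the TCP to the grasp point, in m); z points along the fingers, y is the line along which they close (so a half turn about z gives the same grasp; the last joint's range is limited). The gripper opens to 88 mm and grips with 3 to 60 N. Pads are 20 mm wide; open, the fingers measure 115 mm over their backs; the gripper's body (75 mm by 178 mm) begins 61 mm behind the grasp point.
Start: joints at [73.7, 5.22, 70.514, -0, 104.267, -3.249], TCP at [0.136, 0.585, 0.184] pointing down, gripper open.
Joint ranges: [-164.24, 164.24], [-49.07, 125.15], [9.68, 141.18], [-86.29, 266.29], [3.28, 154.24], [-151.56, 151.56]. Speed limits (degrees/s): [147.25, 147.25, 172.46, 180, 180, 180].

## Interface

Orientations are given as a 3x3 rotation matrix whose columns are the frame's x, y, z axes.
In Python, from plant import * gives the robot as it stands.
- The arm moves only by the tool jog_arm, never from a script. Its arguments are lists of equal length, an entry for each row: "linear": the shift along the tool's x, y, z in mm, a list of three; "dr": the turn, a rotation vector about the tool's x, y, z in degrees, a list of three. A call has 1 to 20 rows; each row is the pose to reach, as a shift and turn from the pose commanded when the call began, along the tool's axes at that moment; what a row does not reach only later rows make up. A row lasts 1/10 s, in which the tool goes at most 50 mm and 8.59 degrees, less where a joint would pass 70% of its speed; a pose out of reach is approached as far as the arm can. A call with a gripper value outside its range is refused whole. "gripper" is the opening in per cent of the stroke, from 0 (shut) to 100 (fully open), set as the call begins (left out, the last holds). The fingers move at their own pace and stop on an object; the grip force is fixed at half the most. Time passes only in rows, so rows that repeat a pose let the fingers close. It gives the time, the measured TCP pose, the force, the opening and the grip force at its end, in the units of the state.
- get_obs(): the state, without advancing time (a new reading comes with each control period).
- snapshot(name): name is "scene" or "top" or "wrist"; returns a dict with "image" (480x640x3 uint8, blue, green, red), "intrinsics" (3x3 intrinsics, pixels), "R" (3x3) and "t" (3): a world point X has camera coordinates R X + t. Camera axes: x right, y down, z forward; pixel columns grow to the right and rows downward; lengths in m; the calibration is good to about 2 mm. A picture is of the moment at which its call begins. There is no depth.
- sign_off(): hands the job in; it is judged then, once.
The state is a dict: "clock": time; "qpos": joint angles; "qd": joint speeds; "joint_efforts": joint torques, N m; "tool_pos": TCP position; "ee_rot": TCP orientation; "force": force on the tool from outside, world axes, zero at the start; "moment": the same for the moment, N m; "finger_gap": finger opening in m; "gripper_force": force on a finger pad.
Only numpy, scipy, OpenCV 4.12 (cv2) and the standard library are available. Lean on these libraries where they do the work, as an engineer would, in place of code of your own. Each camera call takes 0.05 s, during which the arm holds its last target. There are 200 camera calls.

## Working session

There is one attempt and no reset: what is moved stays moved. The work goes in short steps, Python scripts to look and compute and a tool call to move; the robot and the scene stay as the last step left them, time stands still between calls to the robot, and variables do not carry over. Pictures are saved under pics/ and viewed, at most 10 in all, crops included, and the job is handed in when it is done.

Besides the shell and the picture viewer there is one more tool, called after ">>>" as name(argument=value, ...) on one line, values as JSON. jog_arm: Moves the arm, as the interface text tells. Its arguments: {"type":"object","properties":{"linear":{"type":"array","items":{"type":"array","items":{"type":"number"}}},"dr":{"type":"array","items":{"type":"array","items":{"type":"number"}}},"gripper":{"type":"number"}},"required":["linear","dr"]}

```bash
mkdir -p pics; cat > h.py <<'E'
from plant import *
import numpy as np, cv2
def snap(n,f=None):
    s=snapshot(n); s={k:(np.array(v) if k!='image' else v) for k,v in s.items()}
    if f: cv2.imwrite('pics/'+f,s['image'])
    return s
def ray(s,u,v,z):
    d=s['R'].T@np.linalg.solve(s['intrinsics'],[u,v,1.]); c=-s['R'].T@s['t']
    return c+d*(z-c[2])/d[2]
def proj(s,X):
    p=s['intrinsics']@(s['R']@np.array(X)+s['t']); return p[:2]/p[2]
E
python3 - <<'E'
from h import *
import pickle
for n in("top","scene"):
    s=snap(n,n+'0.png'); pickle.dump(s,open(n+'.pkl','wb')); print(n,-s['R'].T@s['t'],s['R'][2],s['intrinsics'][0])
print(get_obs())
E
```

```text
top [ 0.22709628 -0.02576216  1.64876607] [ 0.19836646  0.00274461 -0.98012408] [580.89858497   0.         326.10951058]
scene [1.28796594 0.69715348 0.7537528 ] [-0.59855877 -0.57222736 -0.56060971] [503.76743481   0.         309.95529928]
{'clock': 0.1, 'qpos': array([ 7.36986147e+01,  5.25914951e+00,  7.05751190e+01, -1.92001982e-03,
        1.04267432e+02, -3.24906934e+00]), 'qd': array([ 0.02154407, -0.07916618, -0.16147789,  0.01381044,  0.12219001,
       -0.02786779]), 'joint_efforts': array([ 3.06361420e-03, -4.47859168e+01, -4.07569849e+01,  7.01296236e-02,
        2.84917303e-02, -9.92138212e-05]), 'tool_pos': array([0.13542682, 0.58416731, 0.18331494]), 'ee_rot': array([[-9.74162385e-01,  2.25848246e-01, -4.67054130e-04],
       [ 2.25848719e-01,  9.74160881e-01, -1.71276165e-03],
       [ 6.81616493e-05, -1.77399155e-03, -9.99998424e-01]]), 'force': array([ 0.54646803, -0.12354877,  0.29461152]), 'moment': array([ 0.06430307,  0.03512918, -0.03154885]), 'gripper_force': 0.0, 'finger_gap': 0.0875454823311928}
```

View pics/top0.png

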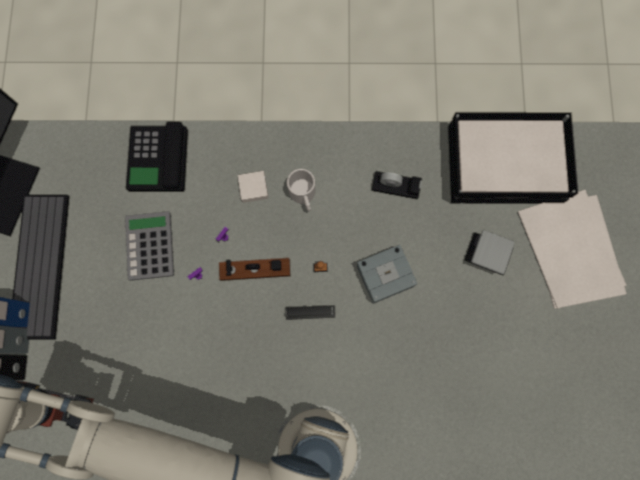

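View pics/scene0.png

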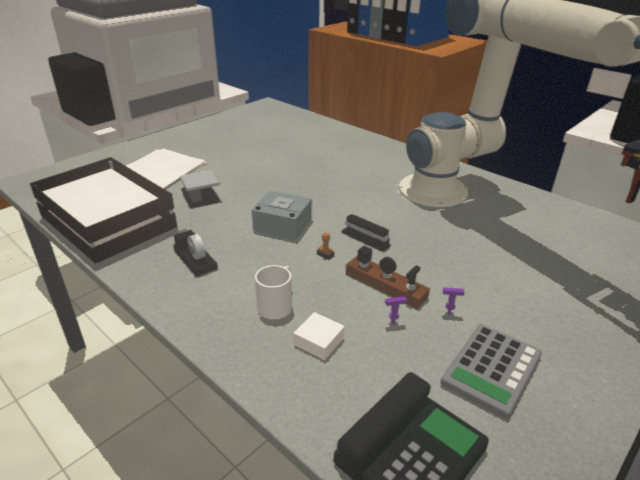

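The top view shows the stand at (220–290, 268) and the key-switch box at (387, 273). The stand keys are at (229, 268), (252, 267) and (276, 266), and the purple T look-alikes lie at (222, 235) and (196, 272). The middle key fits the round grip: from above it is a thin bar along the stand. I'll confirm this in one crop.

```bash
python3 - <<'E'
from h import *
import pickle
t=pickle.load(open('top.pkl','rb'));s=pickle.load(open('scene.pkl','rb'))
a=cv2.resize(t['image'][235:310,210:310],(400,300),interpolation=cv2.INTER_CUBIC)
b=cv2.resize(s['image'][235:310,340:440],(400,300),interpolation=cv2.INTER_CUBIC)
c=cv2.resize(t['image'][235:310,340:440],(400,300),interpolation=cv2.INTER_CUBIC)
d=cv2.resize(s['image'][180:255,235:335],(400,300),interpolation=cv2.INTER_CUBIC)
cv2.imwrite('pics/crop.png',np.vstack([np.hstack([a,b]),np.hstack([c,d])]))
h=cv2.cvtColor(t['image'],cv2.COLOR_BGR2HSV)
m=((h[...,0]<15)&(h[...,1]>110)).astype('uint8'); m[:, :215]=0; m[:,295:]=0;m[:240]=0;m[300:]=0
m=cv2.morphologyEx(m,cv2.MORPH_CLOSE,np.ones((15,15)))
P=np.argwhere(m)[:,::-1].astype('f4'); print('stand rect',cv2.minAreaRect(P))
for p in cv2.boxPoints(cv2.minAreaRect(P)): print(ray(t,*p,.03))
for uv,z in [((252,267),.06),((229,268),.06),((276,266),.06),((387,272),.072)]: print(uv,ray(t,*uv,z))
E
```

```text
stand rect ((254.15911865234375, 268.715576171875), (17.286638259887695, 69.50066375732422), 86.3086166381836)
[0.50537584 0.28164386 0.03      ]
[0.51905139 0.08572229 0.03      ]
[0.46973797 0.08172861 0.03      ]
[0.45620855 0.27649046 0.03      ]
(252, 267) [0.48747425 0.183737   0.06      ]
(229, 268) [0.4844007  0.24737396 0.06      ]
(276, 266) [0.49056115 0.11729388 0.06      ]
(387, 272) [ 0.47317868 -0.18874286  0.072     ]
```

View pics/crop.png

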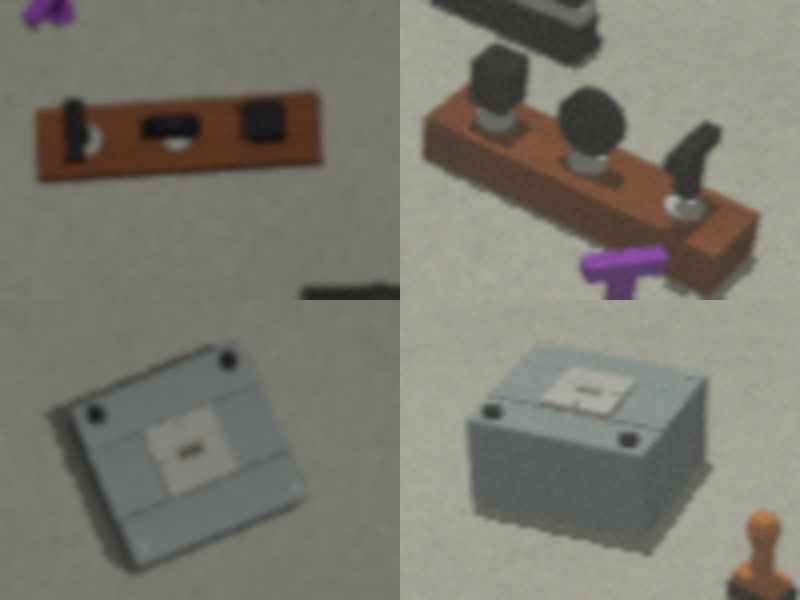

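The crop confirms it. The middle key at top (252, 267) and scene (387, 266) has the round disc; the other two have a square block (276, 266) and a T (229, 268). The slot on the box is at about (387.7, 272.5), with a yaw of about 20°. I'll move above the round key.

>>> jog_arm(linear=[[-217,-156,0],[-434,-313,0],[-434,-313,0],[-434,-313,0],[-434,-313,0],[-434,-313,0],[-434,-313,0],[-434,-313,0],[-434,-313,0],[-434,-313,0],[-434,-313,0],[-434,-313,0],[-434,-313,0],[-434,-313,0],[-434,-313,0]], dr=[[0,0,36],[0,0,73],[0,0,73],[0,0,73],[0,0,73],[0,0,73],[0,0,73],[0,0,73],[0,0,73],[0,0,73],[0,0,73],[0,0,73],[0,0,73],[0,0,73],[0,0,73]])

```text
clock: 1.6
tool_pos: [0.4869, 0.1828, 0.1845]
ee_rot: [[-0.071, 0.997, 0.0], [0.997, 0.071, 0.0], [0.0, 0.0, -1.0]]
force: [0.2, 0.3, -0.1]
finger_gap: 0.0878
gripper_force: 0.0
```

```bash
python3 - <<'E'
from h import *
import pickle
s=snap("wrist","w1.png"); pickle.dump(s,open('w1.pkl','wb'))
o=get_obs(); print(o['clock'],o['qpos'],o['tool_pos'],o['ee_rot'])
print(-s['R'].T@s['t'],s['R'][2])
for p in [(.4876,.1814,.08),(.4876,.1814,.03)]: print(proj(s,p))
E
```

```text
1.65 [ 1.68139784e+01 -7.11888168e+00  8.26980573e+01  8.61518789e-03
  1.04404744e+02  1.27494585e+01] [0.48693058 0.18272007 0.18452666] [[-7.09171266e-02  9.97482185e-01  2.26522393e-04]
 [ 9.97482190e-01  7.09170768e-02  2.20591970e-04]
 [ 2.03972254e-04  2.41595802e-04 -9.99999950e-01]]
[0.48099092 0.26153348 0.38561931] [ 0.01972587 -0.28669805 -0.95781789]
[316.76951001 224.1848691 ]
[316.61880698 209.72522752]
```

View pics/w1.png

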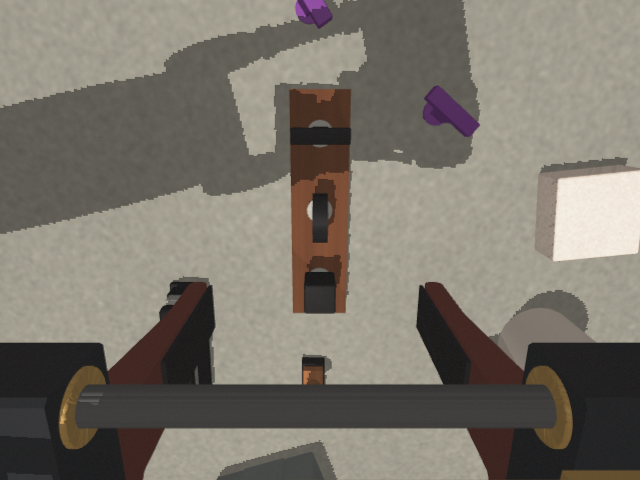

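The wrist view shows the round key's disc edge at about (320, 217), with the stand spanning columns 290–350 and rows 90–312. I'll measure with masks.

```bash
python3 - <<'E'
from h import *
import pickle
s=pickle.load(open('w1.pkl','rb')); im=s['image']; h=cv2.cvtColor(im,cv2.COLOR_BGR2HSV)
br=(((h[...,0]<15)|(h[...,0]>172))&(h[...,1]>100)); br[:,:270]=0;br[:,370:]=0
for z in(.03,):
  L=[];Rr=[]
  for v in list(range(100,125,4))+list(range(150,260,5)):
    c=np.where(br[v])[0]; L.append(ray(s,c.min()-.5,v,z)); Rr.append(ray(s,c.max()+.5,v,z))
  for E_ in(L,Rr):
    E_=np.array(E_); p=np.polyfit(E_[:,1],E_[:,0],1); print('edge yaw',-np.degrees(np.arctan(p[0])),'x at y=.182',np.polyval(p,.182),np.std(E_[:,0]-np.polyval(p,E_[:,1])))
dk=(h[...,2]<65).astype('uint8'); dk[:190]=0;dk[250:]=0;dk[:,:300]=0;dk[:,340:]=0
n,l,st,ce=cv2.connectedComponentsWithStats(dk)
i=1+np.argmax(st[1:,4]); print(st[i],ce[i])
for v in range(192,246,4):
  c=np.where(l[v]==i)[0]; print(v,c.min() if len(c) else 0,c.max() if len(c) else 0)
for z in(.06,.07,.08): print(z,ray(s,ce[i][0],ce[i][1],z))
# predicted outline of disc
y=np.degrees(0)
c0=np.array([.4895,.1825,.06]); a=np.linspace(0,2*np.pi,60)
th=np.radians(4); ex=np.array([np.cos(th),np.sin(th),0]);ey=np.array([-np.sin(th),np.cos(th),0])
P=np.array([proj(s,c0+sx*.006*ex+.02*(np.cos(t)*ey+np.sin(t)*np.array([0,0,1]))) for t in a for sx in(-1,1)])
print('pred bbox',P.min(0),P.max(0),P.mean(0))
# far/near stand ends
col=br[:,318:323].any(1); r=np.where(br[:,300:340].mean(1)>.5)[0]; print('rows',r.min(),r.max(),ray(s,320,r.min()-.5,.03),ray(s,320,r.max()+.5,.03))
E
```

```text
edge yaw 3.9572998408720785 x at y=.182 0.46498944702272493 0.0002040243289945501
edge yaw 4.17812791929076 x at y=.182 0.5147866313512628 0.00022223029954791413
[312 193  16  50 732] [319.8579235  217.02868852]
192 0 0
196 313 327
200 313 327
204 313 327
208 313 327
212 313 327
216 313 327
220 313 327
224 313 327
228 313 326
232 313 327
236 313 326
240 313 326
244 0 0
0.06 [0.49009614 0.18231065 0.06      ]
0.07 [0.48981651 0.18474364 0.07      ]
0.08 [0.48953688 0.18717663 0.08      ]
pred bbox [311.49646008 191.90861924] [327.25463964 241.4393407 ] [319.14964317 216.30556674]
rows 89 271 [0.48309492 0.28181196 0.03      ] [0.4948959  0.12359942 0.03      ]
```

>>> jog_arm(linear=[[-1,3,30],[-1,3,60],[-1,3,90],[-1,3,120],[-1,3,135],[-1,3,142],[-1,3,142.5],[-1,3,142.5]], dr=[[0,0,0],[0,0,0],[0,0,0],[0,0,0],[0,0,0],[0,0,0],[0,0,0],[0,0,0]])

```text
clock: 2.45
tool_pos: [0.4914, 0.1812, 0.0434]
ee_rot: [[-0.069, 0.998, 0.002], [0.998, 0.069, 0.001], [0.0, 0.002, -1.0]]
force: [0.5, -0.2, -0.3]
finger_gap: 0.0878
gripper_force: 0.0
```

>>> jog_arm(linear=[[0,0,0],[0,0,0],[0,0,0],[0,0,0],[0,0,0],[0,0,0],[0,0,0],[0,0,0],[0,0,0],[0,0,0]], dr=[[0,0,0],[0,0,0],[0,0,0],[0,0,0],[0,0,0],[0,0,0],[0,0,0],[0,0,0],[0,0,0],[0,0,0]], gripper=0)

```text
clock: 3.45
tool_pos: [0.4907, 0.1808, 0.0418]
ee_rot: [[-0.069, 0.998, -0.0], [0.998, 0.069, -0.0], [-0.0, -0.0, -1.0]]
force: [0.1, -0.3, -0.3]
finger_gap: 0.0117
gripper_force: 0.0
```

>>> jog_arm(linear=[[0,0,0],[0,0,0],[0,0,0],[0,0,0],[0,0,-15],[0,0,-30],[0,0,-60],[0,0,-90],[0,0,-120],[0,0,-120],[0,0,-120]], dr=[[0,0,0],[0,0,0],[0,0,0],[0,0,0],[0,0,0],[0,0,0],[0,0,0],[0,0,0],[0,0,0],[0,0,0],[0,0,0]])

```text
clock: 4.55
tool_pos: [0.4913, 0.181, 0.1637]
ee_rot: [[-0.069, 0.998, 0.003], [0.998, 0.069, 0.001], [0.001, 0.003, -1.0]]
force: [-0.0, 0.9, 0.3]
finger_gap: 0.0002
gripper_force: 0.0
```

```bash
python3 - <<'E'
from h import *
import pickle
for n in('wrist','scene'):
    s=snap(n,'l_'+n+'.png'); pickle.dump(s,open('l_'+n+'.pkl','wb'))
o=get_obs(); print(o['clock'],o['qpos'],o['tool_pos'],o['finger_gap'],o['gripper_force'],o['force'])
E
```

```text
4.65 [ 1.64989280e+01 -6.86269149e+00  8.48438868e+01 -1.34386898e-03
  1.02091812e+02  1.25519723e+01] [0.4902962  0.18067317 0.16100885] 0.00043758869635115625 0.0 [-0.06301056 -0.03482202  0.06981374]
```

View pics/l_wrist.png

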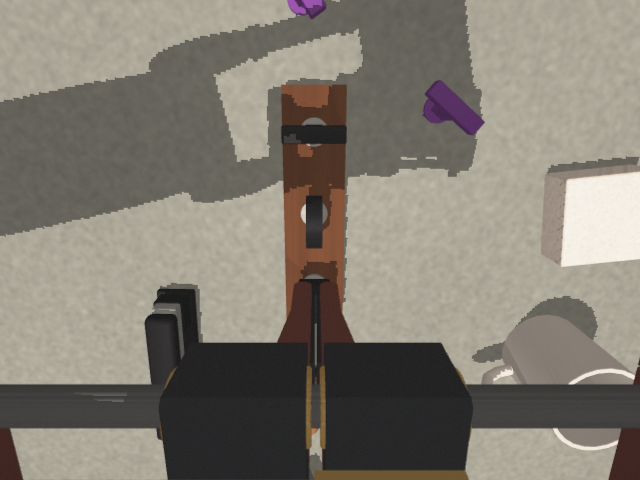

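The wrist view shows the round key still upright in the stand at (314, 220), and the fingers shut and empty. I'll try the grasp again with a longer hold and read the force before lifting.

>>> jog_arm(linear=[[1,0,0],[1,0,20],[1,0,40],[1,0,50],[1,0,60],[1,0,60],[1,0,60],[1,0,80],[1,0,100],[1,0,115],[1,0,120],[1,0,120],[1,0,120],[1,0,120]], dr=[[0,0,0],[0,0,0],[0,0,0],[0,0,0],[0,0,0],[0,0,0],[0,0,0],[0,0,0],[0,0,0],[0,0,0],[0,0,0],[0,0,0],[0,0,0],[0,0,0]], gripper=45)

```text
clock: 6.05
tool_pos: [0.4913, 0.182, 0.0431]
ee_rot: [[-0.069, 0.998, 0.002], [0.998, 0.069, 0.001], [0.0, 0.002, -1.0]]
force: [-0.3, 0.4, 0.3]
finger_gap: 0.0399
gripper_force: 0.0
```

```bash
python3 - <<'E'
from h import *
o=get_obs(); print(o['clock'],o['tool_pos'],o['finger_gap'],o['gripper_force'],o['force'])
s=snap('scene'); u,v=proj(s,[.49,.182,.06]).astype(int); print(u,v)
w=snap('wrist')
a=cv2.resize(s['image'][v-60:v+60,u-80:u+80],(400,300),interpolation=cv2.INTER_CUBIC)
cv2.imwrite('pics/g2.png',np.hstack([a,cv2.resize(w['image'],(400,300))]))
E
```

```text
6.05 [0.49131031 0.18200644 0.04311432] 0.03990477010509614 0.0 [-0.33119601  0.36402847  0.28630535]
387 264
```

View pics/g2.png

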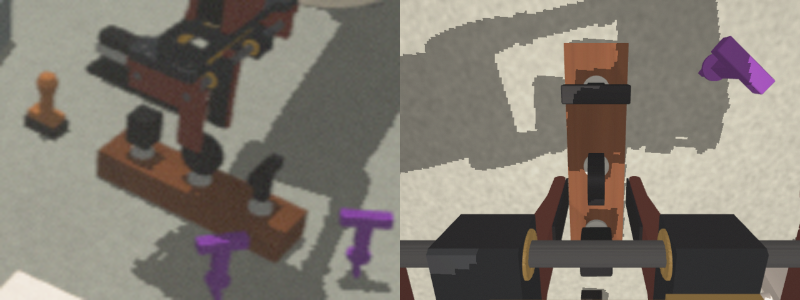

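The crop shows the finger tips near (383, 265) in the scene view, apparently high and to the square-key side of the disc. I'll compare that with the projected finger tip.

```bash
python3 - <<'E'
from h import *
s=snap('scene');w=snap('wrist');o=get_obs();p=o['tool_pos'];R=o['ee_rot'];print(o['clock'],p)
for dz in(0,-.019,-.06):
  for yy in(-.02,.02):
    X=p+R@np.array([0,yy,dz]); print(dz,yy,X,'scene',proj(s,X),'wrist',proj(w,X))
print('key', [proj(q,[.49,.182,.06]) for q in(s,w)])
u,v=387,264
a=cv2.resize(s['image'][v-50:v+40,u-50:u+50],(500,450),interpolation=cv2.INTER_CUBIC)
cv2.imwrite('pics/g3.png',np.hstack([a,w['image'][30:480,180:460]]))
E
```

```text
6.25 [0.49092365 0.18186698 0.04240409]
0 -0.02 [0.47097108 0.18049048 0.04238568] scene [391.11566079 266.85269531] wrist [277.60259129 272.50031492]
0 0.02 [0.51087621 0.18324348 0.04242249] scene [381.71440076 274.80895357] wrist [354.26948554 272.53634701]
-0.019 -0.02 [0.47095382 0.18048663 0.06138567] scene [391.90711865 260.32019457] wrist [274.10540309 287.0858671 ]
-0.019 0.02 [0.51085895 0.18323963 0.06142248] scene [382.43626078 268.20514813] wrist [357.84059646 287.12651076]
-0.06 -0.02 [0.47091658 0.18047832 0.10238566] scene [393.66490242 245.81187473] wrist [263.81620117 329.99853942]
-0.06 0.02 [0.51082171 0.18323132 0.10242246] scene [384.04050308 253.5290286 ] wrist [368.34759815 330.05401376]
key [array([387.45224828, 264.56541888]), array([314.10478313, 285.55432148])]
```

View pics/g3.png

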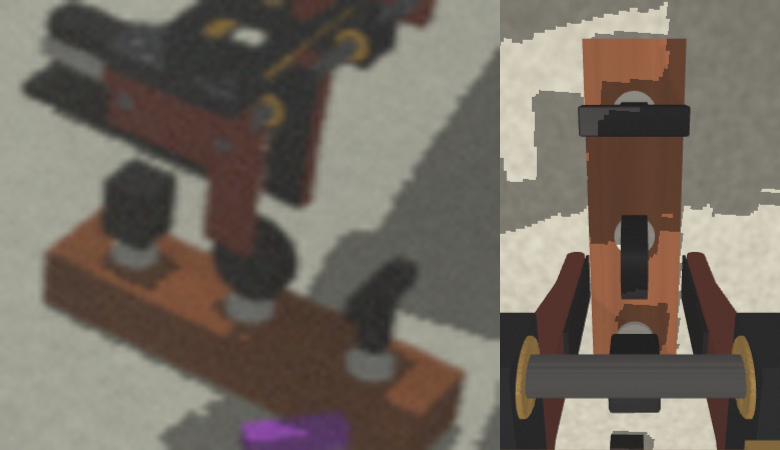

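```bash
python3 - <<'E'
from h import *
s=snap('scene');w=snap('wrist');o=get_obs();p=o['tool_pos'];R=o['ee_rot']
print(o['clock'],o['qpos'],p, s['intrinsics'],w['intrinsics'],'wcam in tool',R.T@(-w['R'].T@w['t']-p), R.T@w['R'].T)
def tri(a,b):
    P=[q['intrinsics']@np.c_[q['R'],q['t']] for q in(s,w)]
    X=cv2.triangulatePoints(P[0],P[1],np.array(a,float).reshape(2,1),np.array(b,float).reshape(2,1)); X=(X[:3]/X[3]).ravel()
    return X,R.T@(X-p),proj(s,X)-a,proj(w,X)-b
print(tri((388,264.4),(378,283)))
print('key',tri((388,265),(314,287)))
E
```

```text
6.35 [ 1.66063303e+01 -5.57280083e+00  9.57169557e+01  1.06163093e-03
  8.98338625e+01  1.26598764e+01] [0.49071949 0.18183619 0.04209011] [[503.76743481   0.         309.95529928]
 [  0.         503.76743481 241.61146723]
 [  0.           0.           1.        ]] [[413.19533638   0.         315.30275765]
 [  0.         413.19533638 238.33773856]
 [  0.           0.           1.        ]] wcam in tool [ 0.07905405 -0.00024611 -0.20129216] [[ 2.91008091e-04 -9.57742635e-01 -2.87626425e-01]
 [ 9.99999797e-01  4.41567848e-04 -4.58582074e-04]
 [ 5.66210186e-04 -2.87626234e-01  9.57742569e-01]]
(array([0.51503087, 0.1977894 , 0.0833279 ]), array([ 0.01424638,  0.02536696, -0.04122694]), array([-0.61681162, -0.46720547]), array([-0.96944181, -6.11025589]))
key (array([0.48949726, 0.18240383, 0.0593249 ]), array([ 0.00065217, -0.00117388, -0.01723516]), array([-0.30213559, -0.21943621]), array([-0.45611124, -2.63412549]))
```

Both views put the finger ends about 40 mm above the reported TCP, so the stated 19 mm grasp offset does not match. I'll check what the robot module gives for it.

```bash
python3 - <<'E'
import plant
print([n for n in dir(plant) if not n.startswith('_')])
print(getattr(plant,'hold_point_z',None))
E
```

```text
['MotionError', 'get_obs', 'hold_point_z', 'sign_off', 'snapshot']
0.0187
```

The evidence agrees: the fingers shut without touching the key, and both views put the finger ends near z ≈ 0.083 when the reported TCP is at 0.042. I'll go down about 38 mm more in stages, watching the force.

>>> jog_arm(linear=[[0,-1,3],[0,-1,6],[0,-1,9],[0,-1,9],[0,-1,9]], dr=[[0,0,0],[0,0,0],[0,0,0],[0,0,0],[0,0,0]])

```text
clock: 6.85
tool_pos: [0.4895, 0.1817, 0.0326]
ee_rot: [[-0.069, 0.998, -0.0], [0.998, 0.069, -0.0], [-0.0, -0.0, -1.0]]
force: [-0.4, -0.1, -0.8]
finger_gap: 0.0397
gripper_force: 0.0
```

>>> jog_arm(linear=[[0,0,2],[0,0,4],[0,0,4],[0,0,4]], dr=[[0,0,0],[0,0,0],[0,0,0],[0,0,0]])

```text
clock: 7.25
tool_pos: [0.4895, 0.1817, 0.0287]
ee_rot: [[-0.069, 0.998, -0.0], [0.998, 0.069, -0.0], [-0.0, -0.0, -1.0]]
force: [0.5, -0.0, 0.1]
finger_gap: 0.0391
gripper_force: 0.0
```

```bash
python3 - <<'E'
from h import *
s=snap('scene','s5.png');w=snap('wrist','w5.png');o=get_obs();p=o['tool_pos'];R=o['ee_rot']
print(o['clock'],p,o['force'],o['finger_gap'])
u,v=387,264
a=cv2.resize(s['image'][v-50:v+40,u-50:u+50],(500,450),interpolation=cv2.INTER_CUBIC)
cv2.imwrite('pics/g5.png',np.hstack([a,w['image'][30:480,180:460]]))
E
```

```text
7.35 [0.48962903 0.18173376 0.02886859] [ 0.27190712  0.63784458 -0.6386755 ] 0.039149467986858456
```

View pics/g5.png

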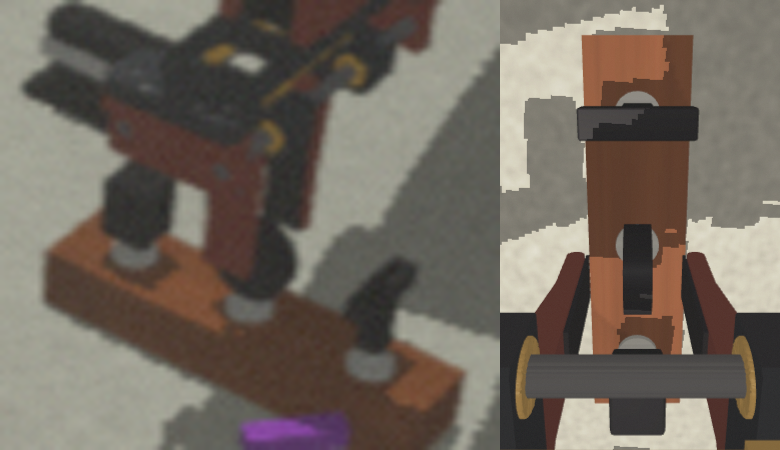

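No contact at 0.0287, which is below the stand's top, so the offset is confirmed. The scene tip corner is at about (388, 269.6). I'll solve for the tip height from that row.

```bash
python3 - <<'E'
from h import *
s=snap('scene');o=get_obs();p=o['tool_pos'];R=o['ee_rot'];print(o['clock'])
for dz in(-.03,-.035,-.04,-.045,-.05): print(dz,proj(s,p+R@np.array([.01,.033,dz])),proj(s,p+R@np.array([-.01,.033,dz])))
E
```

```text
7.4
-0.03 [383.19000644 273.21362943] [375.78299359 269.71973995]
-0.035 [383.3852272  271.45102845] [375.95825774 267.96490401]
-0.04 [383.58141595 269.67968777] [376.13438286 266.20144767]
-0.045 [383.7785799  267.89954223] [376.31137531 264.42930725]
-0.05 [383.97672634 266.11052601] [376.48924149 262.64841844]
```

Tips are about 40 mm behind the reported TCP, so they now sit at about 0.069. I'll go down 25 mm and close.

>>> jog_arm(linear=[[0,0,6],[0,0,12],[0,0,18],[0,0,22],[0,0,24],[0,0,24],[0,0,24]], dr=[[0,0,0],[0,0,0],[0,0,0],[0,0,0],[0,0,0],[0,0,0],[0,0,0]])

```text
clock: 8.1
tool_pos: [0.4897, 0.1818, 0.005]
ee_rot: [[-0.069, 0.998, 0.0], [0.998, 0.069, 0.0], [0.0, 0.0, -1.0]]
force: [0.5, -0.6, -0.2]
finger_gap: 0.0391
gripper_force: 0.0
```

>>> jog_arm(linear=[[0,0,0],[0,0,0],[0,0,0],[0,0,0],[0,0,0],[0,0,0],[0,0,0],[0,0,0],[0,0,0]], dr=[[0,0,0],[0,0,0],[0,0,0],[0,0,0],[0,0,0],[0,0,0],[0,0,0],[0,0,0],[0,0,0]], gripper=0)

```text
clock: 9.0
tool_pos: [0.4897, 0.1817, 0.005]
ee_rot: [[-0.069, 0.998, 0.0], [0.998, 0.069, 0.0], [0.0, 0.0, -1.0]]
force: [0.1, 0.4, 1.0]
finger_gap: 0.0119
gripper_force: 30.0
```

Gripped: gap 11.9 mm at 30 N. I'll lift and go past the keyway, so the wrist camera can see the slot.

>>> jog_arm(linear=[[0,0,-10],[0,0,-25],[0,0,-50],[0,0,-85],[-20,0,-120],[-60,-2,-145],[-100,-4,-155],[-140,-6,-155],[-180,-9,-155],[-220,-11,-155],[-260,-14,-155],[-300,-16,-155],[-340,-18,-155],[-375,-20,-155],[-405,-22,-155],[-425,-23,-155],[-435,-23,-155],[-437,-23,-155],[-437,-23,-155],[-437,-23,-155]], dr=[[0,0,0],[0,0,0],[0,0,0],[0,0,0],[0,0,0],[0,0,0],[0,0,-2],[0,0,-4],[0,0,-6],[0,0,-8],[0,0,-10],[0,0,-12],[0,0,-14],[0,0,-16],[0,0,-16],[0,0,-16],[0,0,-16],[0,0,-16],[0,0,-16],[0,0,-16]])

```text
clock: 11.0
tool_pos: [0.4969, -0.2547, 0.1602]
ee_rot: [[-0.342, 0.94, 0.0], [0.94, 0.342, 0.0], [0.0, 0.0, -1.0]]
force: [-0.6, -0.2, -0.2]
finger_gap: 0.0118
gripper_force: 30.0
```

```bash
python3 - <<'E'
from h import *
import pickle
w=snap('wrist','w6.png');pickle.dump(w,open('w6.pkl','wb'));s=snap('scene','s6.png');pickle.dump(s,open('s6.pkl','wb'));o=get_obs();pickle.dump(o,open('o6.pkl','wb'))
print(o['clock'],o['tool_pos'],o['ee_rot'][:,1],o['qpos'],o['finger_gap'],o['gripper_force'],proj(w,[.473,-.189,.072]))
E
```

```text
11.1 [ 0.49695386 -0.25483261  0.16011815] [9.39544979e-01 3.42425384e-01 2.99851490e-04] [-3.06470952e+01 -1.41420652e+00  7.97439787e+01  1.25520731e-02
  1.01658123e+02 -5.06692688e+01] 0.012049094645816128 29.99996853992343 [316.07320699 128.48530092]
```

View pics/w6.png

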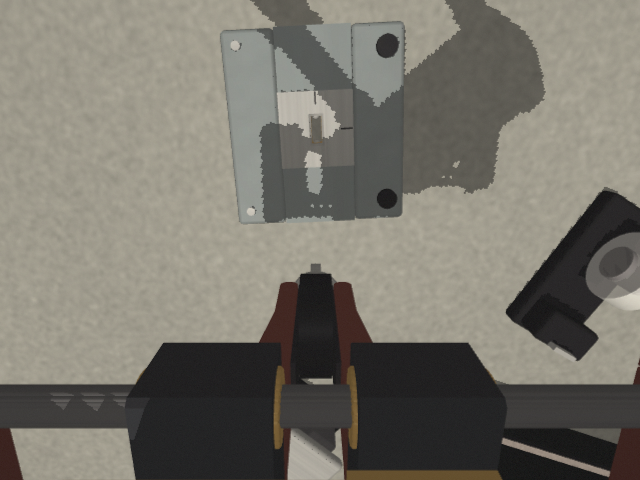

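The slot is at (316, 128), centred on a plate at about (278–355, 90–168). The key's bit is visible at (316, 268), straight in the grip. I'll measure the slot now.

```bash
python3 - <<'E'
from h import *
import pickle
w=pickle.load(open('w6.pkl','rb'));s=pickle.load(open('s6.pkl','rb'));t=pickle.load(open('top.pkl','rb'));o=pickle.load(open('o6.pkl','rb'))
h=cv2.cvtColor(w['image'],cv2.COLOR_BGR2HSV)
print(h[110:148:2,306:328,1]); print(h[110:148:3,306:328,2])
g=cv2.cvtColor(w['image'],cv2.COLOR_BGR2GRAY).astype(int)
for v in(100,110,150,160): print(v,[(c,g[v,c]) for c in list(range(273,286,2))+list(range(348,360,2))])
b=[ray(w,*q,.072) for q in((221,30),(404,22),(402,216),(240,223))]
print(b,np.mean(b,0))
for i in range(4):
  d=b[(i+1)%4]-b[i]; print(np.linalg.norm(d),np.degrees(np.arctan2(d[1],d[0])))
E
```

```text
[[ 22  22  23  19  22  19  20  20  20  23  21  21  21  21  20  21  21  20
   22  21  21  19]
 [ 19  22  24  22  21  22  20  20  21  21  20  23  22  22  20  21  21  22
   23  21  21  21]
 [ 22  19  18  22  23  21  19  20  21  23  22  22  22  20  21  21  20  23
   22  21  21  22]
 [ 23  21  22  20  25  47  26  22  20  21  20  20  20  26  36  44  19  20
   19  20  20  20]
 [ 23  22  20  20  24  54  29  23  25  21  20  24  27  30  34  41  21  21
   19  20  21  21]
 [ 23  22  21  20  26  71  26  31  28  28  26  29  28  28  38  48  22  22
   21  21  22  21]
 [ 21  21  22  20  24  54  28  26  28  28  29  28  26  26  35  44  21  21
   20  21  21  22]
 [ 22  22  21  20  26  49  31  28  28  28  28  26  29  29  34  44  21  21
   19  20  21  22]
 [ 22  21  20  18  26  50  29  27  24  28  24  27  27  27  35  48  20  23
   22  23  21  21]
 [ 23  21  18  23  28  43  29  27  29  27  26  26  26  26  35  46  20  23
   23  21  21  20]
 [ 23  21  21  22  30  69  26  26  29  29  27  29  26  28  33  45  21  20
   21  22  21  20]
 [ 20  19  20  21  25  46  28  26  28  26  27  27  29  31  34  46  23  21
   
[... 2704 characters left out ...]
int64(80)), (358, np.int64(84))]
160 [(273, np.int64(86)), (275, np.int64(85)), (277, np.int64(84)), (279, np.int64(82)), (281, np.int64(86)), (283, np.int64(103)), (285, np.int64(98)), (348, np.int64(102)), (350, np.int64(101)), (352, np.int64(101)), (354, np.int64(80)), (356, np.int64(82)), (358, np.int64(85))]
[array([ 0.39553506, -0.15287877,  0.072     ]), array([ 0.50287218, -0.10887914,  0.072     ]), array([ 0.55193717, -0.22499694,  0.072     ]), array([ 0.44399237, -0.26990194,  0.072     ])] [ 0.47358419 -0.1891642   0.072     ]
0.11600528021390781 22.289708050311752
0.1260583921633093 -67.09375833067021
0.11691252163518763 -157.41270656938144
0.1266591189955699 112.49361786501768
```

```bash
python3 - <<'E'
from h import *
import pickle
w=pickle.load(open('w6.pkl','rb'));o=pickle.load(open('o6.pkl','rb'));t=pickle.load(open('top.pkl','rb'))
z=.072
for a,b in(((277.7,105),(280.5,155)),((353,105),(353,155)),((311,117),(311.9,140)),((321,117),(321.3,140))):
  d=ray(w,*a,z)-ray(w,*b,z); print('yaw',np.degrees(np.arctan2(-d[0],d[1])))
print('slot',ray(w,316.2,129,z),'plate',np.mean([ray(w,*q,z) for q in((277.3,90),(353,89),(353,167.5),(281,168))],0),'top',ray(t,387.7,272.5,z))
R=o['ee_rot'];p=o['tool_pos']
g=cv2.cvtColor(w['image'],cv2.COLOR_BGR2GRAY).astype(int)
print(g[258:280:1,305:328:2])
for zz in(.165,.171,.177):
  for u,v in((316,264),(310.5,268),(321.5,268)): print(zz,(u,v),R.T@(ray(w,u,v,zz)-p))
print('slot in tool',R.T@(ray(w,316.2,129,z)-p))
E
```

```text
yaw 21.903556003247655
yaw 21.531973473860216
yaw 22.19525709365141
yaw 21.03667840113144
slot [ 0.47319628 -0.18928717  0.072     ] plate [ 0.4732723  -0.18971565  0.072     ] top [ 0.47180002 -0.19064014  0.072     ]
[[160 159 160 163 162 161 160 160 159 158 159 162]
 [158 157 159 163 164 161 160 160 160 159 159 161]
 [158 157 158 160 165 162 161 162 160 159 159 159]
 [156 157 160 160 163 164 162 160 160 160 159 159]
 [157 159 159 158 162 159 161 157 160 159 160 158]
 [156 160 160 136 140 125 138 137 161 160 160 161]
 [158 161 160  87  88  88  87  86 162 160 161 163]
 [161 161 158  86  86  88  87  86 163 165 165 165]
 [162 164 160  87  88  87  89  87 161 166 166 166]
 [162 162 161  89  90  89  90  89 149 167 166 165]
 [162 162 160  91  90  90  92  90 151 166 164 166]
 [162 160 160  88  89  88  89  89 149 163 162 163]
 [161 158 155  93  92  91  90  92 146 161 160 160]
 [160 151 144  94  90  88  88  91 127 153 156 159]
 [147 112  86  85  85  85  86  86  86 101 135 153]
 [ 95  66  65  68  70  71  70  67  69  68  71 115]
 [ 24  22  25  26  29  25  24  24  24  26  24  27]
 [ 24  24  24  24  24  27  21  23  24  23  27  27]
 [ 28  23  25  26  21  23  25  25  24  22  22  23]
 [ 26  25  24  28  26  25  25  26  24  28  27  24]
 [ 23  28  23  25  30  26  24  26  27  24  28  23]
 [ 28  29  27  24  29  27  26  28  25  27  26  25]]
0.165 (316, 264) [ 6.76162979e-03 -7.37545348e-05 -4.88206231e-03]
0.165 (310.5, 268) [ 0.00460384 -0.00286038 -0.00488284]
0.165 (321.5, 268) [ 0.00460559  0.0027154  -0.00488117]
0.171 (316, 264) [ 8.97444674e-03 -7.97423134e-05 -1.08821251e-02]
0.171 (310.5, 268) [ 0.00688261 -0.0027812  -0.01088288]
0.171 (321.5, 268) [ 0.00688431  0.00262416 -0.01088126]
0.177 (316, 264) [ 1.11872637e-02 -8.57300921e-05 -1.68821879e-02]
0.177 (310.5, 268) [ 0.00916138 -0.00270201 -0.01688292]
0.177 (321.5, 268) [ 0.00916302  0.00253292 -0.01688135]
slot in tool [6.97205115e-02 9.66853846e-05 8.81162657e-02]
```

>>> jog_arm(linear=[[25,0,0],[50,0,0],[65,0,15],[69,0,40],[69,0,60],[69,0,70],[69,0,76],[69,0,76],[69,0,76],[69,0,76]], dr=[[0,0,-1],[0,0,-1.7],[0,0,-1.7],[0,0,-1.7],[0,0,-1.7],[0,0,-1.7],[0,0,-1.7],[0,0,-1.7],[0,0,-1.7],[0,0,-1.7]])

```text
clock: 12.1
tool_pos: [0.4738, -0.1913, 0.085]
ee_rot: [[-0.369, 0.93, 0.002], [0.93, 0.369, -0.001], [-0.001, 0.001, -1.0]]
force: [1.0, 0.2, -0.8]
finger_gap: 0.0121
gripper_force: 30.0
```

```bash
python3 - <<'E'
from h import *
import pickle
w=snap('wrist','w7.png');s=snap('scene','s7.png');o=get_obs();p=o['tool_pos'];R=o['ee_rot']
print(o['clock'],p,np.degrees(np.arctan2(R[1,1],R[0,1])),o['force'],o['moment'])
K=[.4732,-.1893,.072];u,v=proj(s,K);print('scene slot',u,v,'wrist slot',proj(w,K))
u,v=int(u),int(v)
a=cv2.resize(s['image'][v-30:v+15,u-25:u+25],(500,450),interpolation=cv2.INTER_CUBIC)
cv2.imwrite('pics/g7.png',np.hstack([a,w['image'][30:480,180:460]]))
E
```

```text
12.2 [ 0.47364447 -0.19124851  0.08474172] 21.641030763361016 [-0.41311645 -0.4019898  -0.15635584] [-0.00156317  0.06415318 -0.05013201]
scene slot 281.826010917279 201.51408136075074 wrist slot [316.42065934 260.55951541]
```

View pics/g7.png

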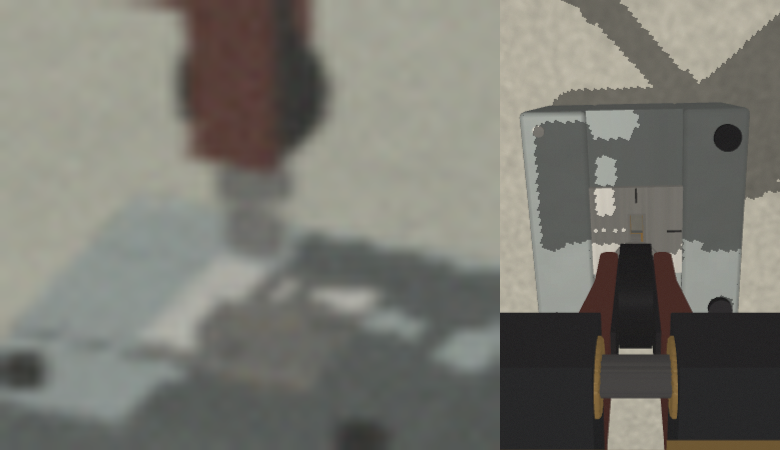

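The crop shows the collar and bit hanging straight, about 18 mm above the plate and over the slot, with the slot at wrist (316, 258). The picture budget is now spent, so I'll correct by +1.3 mm and go down by force.

>>> jog_arm(linear=[[1.3,0.2,6],[1.3,0.2,11],[1.3,0.2,14],[1.3,0.2,14],[1.3,0.2,14],[1.3,0.2,14]], dr=[[0,0,0],[0,0,0],[0,0,0],[0,0,0],[0,0,0],[0,0,0]])

```text
clock: 12.8
tool_pos: [0.473, -0.1897, 0.07]
ee_rot: [[-0.369, 0.929, 0.0], [0.929, 0.369, -0.0], [-0.0, 0.0, -1.0]]
force: [-0.4, -1.1, 0.3]
finger_gap: 0.012
gripper_force: 30.0
```

>>> jog_arm(linear=[[0,0,1],[0,0,2],[0,0,3],[0,0,4],[0,0,5],[0,0,5],[0,0,5]], dr=[[0,0,0],[0,0,0],[0,0,0],[0,0,0],[0,0,0],[0,0,0],[0,0,0]])

```text
clock: 13.5
tool_pos: [0.4729, -0.1897, 0.0648]
ee_rot: [[-0.369, 0.929, -0.0], [0.929, 0.369, 0.0], [0.0, -0.0, -1.0]]
force: [1.0, 0.6, -0.8]
finger_gap: 0.0119
gripper_force: 30.0
```

>>> jog_arm(linear=[[0,0,1],[0,0,2],[0,0,3],[0,0,3],[0,0,3]], dr=[[0,0,0],[0,0,0],[0,0,0],[0,0,0],[0,0,0]])

```text
clock: 14.0
tool_pos: [0.4729, -0.1897, 0.0618]
ee_rot: [[-0.369, 0.929, -0.0], [0.929, 0.369, 0.0], [0.0, -0.0, -1.0]]
force: [-0.2, 0.2, -0.1]
finger_gap: 0.012
gripper_force: 30.0
```

>>> jog_arm(linear=[[0,0,1],[0,0,2],[0,0,3],[0,0,3],[0,0,3]], dr=[[0,0,0],[0,0,0],[0,0,0],[0,0,0],[0,0,0]])

```text
clock: 14.5
tool_pos: [0.4729, -0.1897, 0.0588]
ee_rot: [[-0.369, 0.929, -0.0], [0.929, 0.369, 0.0], [0.0, -0.0, -1.0]]
force: [0.6, -0.0, -0.5]
finger_gap: 0.0114
gripper_force: 30.0
```

>>> jog_arm(linear=[[0,0,1],[0,0,2],[0,0,2.5],[0,0,3],[0,0,3]], dr=[[0,0,1],[0,0,-1],[0,0,1],[0,0,-1],[0,0,0]])

```text
clock: 15.0
tool_pos: [0.4731, -0.1903, 0.0561]
ee_rot: [[-0.368, 0.93, 0.001], [0.93, 0.368, -0.001], [-0.001, 0.0, -1.0]]
force: [-0.2, -2.9, 0.3]
finger_gap: 0.0119
gripper_force: 30.0
```

>>> jog_arm(linear=[[0,0,1],[0,0,2],[0,0,2.5],[0,0,3],[0,0,3]], dr=[[0,0,1],[0,0,-1],[0,0,1],[0,0,-1],[0,0,0]])

```text
clock: 15.5
tool_pos: [0.473, -0.19, 0.053]
ee_rot: [[-0.367, 0.93, 0.0], [0.93, 0.367, -0.001], [-0.001, 0.0, -1.0]]
force: [0.0, -1.8, 0.8]
finger_gap: 0.0121
gripper_force: 30.0
```

>>> jog_arm(linear=[[-0.2,0,1],[-0.2,0,2],[-0.2,0,2.5],[-0.2,0,3],[-0.2,0,3]], dr=[[0,0,1],[0,0,-1],[0,0,1],[0,0,-1],[0,0,0]])

```text
clock: 16.0
tool_pos: [0.4728, -0.1896, 0.0495]
ee_rot: [[-0.367, 0.93, -0.001], [0.93, 0.367, 0.0], [0.001, -0.0, -1.0]]
force: [-0.7, -1.0, -0.1]
finger_gap: 0.0118
gripper_force: 30.0
```

>>> jog_arm(linear=[[0,0,1],[0,0,1.5],[0,0,2],[0,0,2],[0,0,2]], dr=[[0,0,1],[0,0,-1],[0,0,1],[0,0,-1],[0,0,0]])

```text
clock: 16.5
tool_pos: [0.4729, -0.1897, 0.0475]
ee_rot: [[-0.367, 0.93, -0.0], [0.93, 0.367, 0.0], [0.001, -0.0, -1.0]]
force: [0.5, -0.6, -0.0]
finger_gap: 0.0119
gripper_force: 30.0
```

>>> jog_arm(linear=[[0,0,0.5],[0,0,1],[0,0,1.5],[0,0,1.5]], dr=[[0,0,0],[0,0,0],[0,0,0],[0,0,0]])

```text
clock: 16.9
tool_pos: [0.4731, -0.1896, 0.0469]
ee_rot: [[-0.369, 0.93, 0.0], [0.93, 0.369, 0.0], [0.0, 0.0, -1.0]]
force: [-1.0, 1.4, 4.5]
finger_gap: 0.0116
gripper_force: 30.0
```

```bash
python3 - <<'E'
from h import *
s=snap('scene','s8.png');w=snap('wrist','w8.png');o=get_obs();p=o['tool_pos'];print(o['clock'],p,o['force'],o['moment'])
# disc pixel rows in scene: predicted disc centre for home (z .102) and dark column extents
for z in(.082,.102,.122): print(z,proj(s,[.4731,-.1895,z]),proj(w,[.4731,-.1895,z]))
u,v=map(int,proj(s,[.4731,-.1895,.102])); g=cv2.cvtColor(s['image'],cv2.COLOR_BGR2GRAY)
print(g[v-10:v+18,u-8:u+10])
E
```

```text
17.0 [ 0.47307815 -0.18963637  0.04691792] [-0.65681612  0.88663103  5.73024592] [ 0.30535383  0.3661289  -0.02103297]
0.082 [281.71031211 198.27066135] [316.38287861 301.83965848]
0.102 [281.5240667  191.78116705] [316.49243958 323.92301493]
0.122 [281.33472599 185.18382039] [316.63126098 351.9041717 ]
[[ 72  68  69  73  73  71  71  65  70  70  66  63  58  63  86 132 158 159]
 [ 71  70  70  73  69  69  65  66  68  68  65  60  62  64  83 129 151 158]
 [ 70  72  67  72  67  67  70  68  65  67  67  63  60  64  84 129 155 157]
 [ 77  72  70  68  68  70  70  68  69  68  65  61  54  67  86 129 156 158]
 [111  96  81  66  65  69  68  68  69  68  67  62  54  64  95 136 154 159]
 [148 143 114  77  69  69  69  66  67  66  65  62  58  65  97 137 153 158]
 [159 156 123  77  68  70  68  69  69  67  62  59  57  63  95 137 154 158]
 [159 157 122  78  69  69  68  71  70  69  63  58  55  55  90 131 156 159]
 [157 145 106  73  70  69  66  71  69  71  66  59  54  55  66  99 139 155]
 [146 126  82  67  70  71  66  70  67  70  67  59  53  55  55  77 129 157]
 [148 117  73  66  64  71  67  69  70  69  70
[... 605 characters left out ...]
 74  95 133 154 153 146]
 [152 164 163 136 103  96  94  89  81  80  77  88  98 102 110 119 121 118]
 [157 165 146 114 101 104 103 102 103 105 100 101 103 105 102 102 104 104]
 [169 161 136 106 101 107 104 108 105 106 105 107 104 105 104 101  99 104]
 [170 148 117 105 104 103 106 106 107 109 105 106 106 103  99  95  95  97]
 [169 163 133 107 103 101 103 104 106 106 105 103 103 104 104 102 102  99]
 [148 139 115 106 105 100  95 101 104 104 101 104 103 103 105 104 100  98]
 [116 110 108 105 102  94  96 101 105 105 104 106 108 103 104 101  96  94]
 [ 97  99  98 103 108 104 108 108 106 109 106 105 102 107 103  97  94  89]
 [ 92  88  91  93  96  99 101 107 108 107 106 108 108 105 100  90  91  85]]
```

>>> jog_arm(linear=[[0,0,0.5],[0,0,1],[0,0,1],[0,0,1],[0,0,1]], dr=[[0,0,1.5],[0,0,-1.5],[0,0,1.5],[0,0,-1.5],[0,0,0]])

```text
clock: 17.5
tool_pos: [0.4738, -0.1899, 0.0469]
ee_rot: [[-0.37, 0.929, 0.002], [0.929, 0.37, -0.001], [-0.001, 0.002, -1.0]]
force: [-1.3, 1.4, 8.8]
finger_gap: 0.0117
gripper_force: 30.0
```

>>> jog_arm(linear=[[-0.5,-0.5,0.5],[-0.5,-0.5,1],[-0.5,-0.5,1.5],[-0.5,-0.5,2],[-0.5,-0.5,2],[-0.5,-0.5,2]], dr=[[0,0,1.5],[0,0,-1.5],[0,0,1.5],[0,0,-1.5],[0,0,1],[0,0,0]])

```text
clock: 18.1
tool_pos: [0.4744, -0.1904, 0.0469]
ee_rot: [[-0.368, 0.93, 0.005], [0.93, 0.368, -0.001], [-0.003, 0.004, -1.0]]
force: [-1.9, 4.3, 16.8]
finger_gap: 0.0119
gripper_force: 30.0
```

```bash
python3 - <<'E'
from h import *
import pickle
o=get_obs();print(o['clock'],o['tool_pos'],o['force'],o['moment'])
w=pickle.load(open('w6.pkl','rb'))
for z in(.06,.064,.072): print(z,[round(np.linalg.norm(ray(w,*a,z)-ray(w,*b,z))*1e3,1) for a,b in(((277.7,105),(353,105)),((280.4,155),(353.,155)),((312,89.5),(314,168)))])
E
```

```text
18.1 [ 0.47444251 -0.19039932  0.0468831 ] [-1.92010649  4.32906236 16.7563327 ] [ 0.77049529  0.43372356 -0.09114391]
0.06 [np.float64(52.3), np.float64(52.1), np.float64(53.6)]
0.064 [np.float64(51.6), np.float64(51.4), np.float64(52.9)]
0.072 [np.float64(50.2), np.float64(50.0), np.float64(51.5)]
```

The key stops solid at 0.0469 under 17 N, exactly the height expected for home, so the collar is on the plate. I'll ease the push and start turning clockwise (+z about the tool).

>>> jog_arm(linear=[[0.5,0.5,-1],[0.5,0.5,-2],[0.5,0.5,-2.2],[0.5,0.5,-2.2],[0.5,0.5,-2.2],[0.5,0.4,-2.2],[0.5,0.4,-2.2],[0.5,0.4,-2.2],[0.5,0.3,-2.2],[0.5,0.3,-2.2],[0.5,0.3,-2.2]], dr=[[0,0,0],[0,0,0],[0,0,0],[0,0,5],[0,0,10],[0,0,15],[0,0,20],[0,0,25],[0,0,30],[0,0,30],[0,0,30]])

```text
clock: 19.2
tool_pos: [0.4736, -0.1903, 0.0469]
ee_rot: [[0.146, 0.989, 0.002], [0.989, -0.146, -0.001], [-0.001, 0.002, -1.0]]
force: [-0.9, 0.7, 8.1]
finger_gap: 0.0119
gripper_force: 30.0
```

```bash
python3 - <<'E'
from h import *
o=get_obs();R=o['ee_rot'];print(o['clock'],o['tool_pos'],np.degrees(np.arctan2(R[1,1],R[0,1])),o['force'],o['moment'],R.T@o['force'],o['qpos'])
E
```

```text
19.2 [ 0.47362041 -0.19030985  0.04691218] -8.368839173758552 [-0.86199308  0.71281656  8.05827364] [0.03562855 0.12658712 0.02389093] [ 0.57392962 -0.93657041 -8.06103928] [-2.57126781e+01 -7.88013483e+00  9.73498280e+01  2.75755866e-03
  9.03822817e+01 -1.73437655e+01]
```

>>> jog_arm(linear=[[0,0,-0.5],[0.1,-0.1,-0.5],[0.1,-0.1,-0.5],[0.1,-0.2,-0.5],[0.1,-0.2,-0.5],[0.2,-0.3,-0.5],[0.2,-0.3,-0.5],[0.2,-0.3,-0.5],[0.3,-0.3,-0.5],[0.3,-0.3,-0.5],[0.3,-0.3,-0.5],[0.3,-0.3,-0.5],[0.3,-0.3,-0.5],[0.3,-0.3,-0.5],[0.3,-0.3,-0.5],[0.3,-0.3,-0.5]], dr=[[0,0,5],[0,0,10],[0,0,15],[0,0,20],[0,0,25],[0,0,30],[0,0,35],[0,0,40],[0,0,45],[0,0,50],[0,0,55],[0,0,60],[0,0,63],[0,0,65],[0,0,65],[0,0,65]])

```text
clock: 20.8
tool_pos: [0.4729, -0.1898, 0.047]
ee_rot: [[0.958, 0.286, 0.001], [0.286, -0.958, -0.001], [0.001, 0.001, -1.0]]
force: [-0.4, 0.4, 7.5]
finger_gap: 0.0116
gripper_force: 30.0
```

```bash
python3 - <<'E'
from h import *
for i in range(3):
    o=get_obs();R=o['ee_rot'];print(o['clock'],o['tool_pos'],np.degrees(np.arctan2(R[1,1],R[0,1])),o['force'],o['moment'],o['finger_gap']); snap('top')
E
```

```text
20.8 [ 0.47294116 -0.18982037  0.04695069] -73.36356171234226 [-0.37838985  0.44612585  7.4820905 ] [0.1006582  0.27458519 0.04799502] 0.011625784094121773
20.85 [ 0.47293198 -0.18978441  0.04693636] -73.35871713947758 [-0.58956818  0.53209749  6.74454158] [0.08691187 0.30138577 0.06570964] 0.011990922565423324
20.9 [ 0.47293299 -0.18981041  0.0469291 ] -73.35998381689926 [-0.76567607  0.49350185  6.97949137] [ 0.09962788  0.33107267 -0.008628  ] 0.011600491731929839
```

>>> jog_arm(linear=[[0,0,0],[0,0,0],[0,0,0],[0,0,0],[0,0,0]], dr=[[0,0,1],[0,0,2],[0,0,3],[0,0,4],[0,0,4]])

```text
clock: 21.45
tool_pos: [0.4729, -0.1898, 0.0469]
ee_rot: [[0.976, 0.219, 0.001], [0.219, -0.976, -0.001], [0.001, 0.001, -1.0]]
force: [-1.0, 1.0, 6.5]
finger_gap: 0.0119
gripper_force: 30.0
```

```bash
python3 - <<'E'
from h import *
M=[]
for i in range(5):
    o=get_obs();R=o['ee_rot'];M.append(np.r_[o['moment'],o['force']]); snap('top')
print(o['clock'],o['tool_pos'],np.degrees(np.arctan2(R[1,1],R[0,1])),np.mean(M,0))
E
```

```text
21.65 [ 0.47292262 -0.18978203  0.04692542] -77.35289416564238 [ 0.14817953  0.34725428  0.09048805 -0.81820433  0.66475126  6.76919226]
```

>>> jog_arm(linear=[[0,0,0],[0,0,0],[0,0,0],[0,0,0],[0,0,0]], dr=[[0,0,1],[0,0,2],[0,0,3],[0,0,3],[0,0,3]])

```text
clock: 22.2
tool_pos: [0.473, -0.1897, 0.0469]
ee_rot: [[0.986, 0.168, 0.001], [0.168, -0.986, -0.001], [0.001, 0.001, -1.0]]
force: [-1.4, 0.4, 7.1]
finger_gap: 0.0115
gripper_force: 30.0
```

```bash
python3 - <<'E'
from h import *
M=[]
for i in range(5):
    o=get_obs();R=o['ee_rot'];M.append(np.r_[o['moment'],o['force']]); w=snap('wrist',f'f.png')
print(o['clock'],o['tool_pos'],np.degrees(np.arctan2(R[1,1],R[0,1])),np.mean(M,0),o['finger_gap'],o['gripper_force'])
E
```

```text
22.4 [ 0.47299597 -0.18970559  0.04692398] -80.32708204583406 [ 0.13719575  0.27771596  0.2813878  -0.76310914  1.08542566  6.1974143 ] 0.01171789133546237 30.001152399927378
```

The moment about z rose to 0.28 N m, well past the 0.07 N m spring, so the switch is at its stop. The key is still home (z 0.0469, 6 N down) and gripped at 30 N, so I'll hand in.

```bash
python3 -c "
from plant import *
print(sign_off())"
```

```text
the job is handed in; nothing more can be done
None
```

I pushed the round-grip key fully home, turned it clockwise to the stop and handed the job in at about 22.4 s, with the arm still gripping the key and holding it turned; the verdict wasn't shown, and I took no final picture to check the rest of the desk.

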